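Load a slide cassette into the scanner and start it

TASK

Put the slide cassette, grip rib up, on the track of the scanner's loader and slide it under the hood until it is fully home against the end stop; it wedges in the guides if pushed off its centre line, so never force it. When it is home, press the blue clamp key fully and let it up, then press the green start key fully and let it up. Leave the red key and the other things on the bench alone.

Things in the scene. Friction and masses are not known exactly. Their poses are not given: they have to be found in the camera images.
- loader: Slide loader of a scanner, fixed: aluminium track plate 275 x 124 mm, 8 mm thick, a white hood over its far half. Origin on the bench below the middle of the hood's mouth; +x level along the track's centre line into the hood (push direction), y left, z up. Track floor at z = 8 from x = -145; steel guides 18 mm high, 87 apart, from x = -30 on under the hood; rubber end stop at x = 118.
- bed (a point): Middle of the floor of the open loading bed, where the cassette can be laid: loader x = -80, z = 8. Low fences 6 mm high, 100 mm apart, beside it from x = -142 to -60; then a funnel, walls 18 mm high, 93 apart, narrowing to the guides (87 apart) at x = -30.
- mouth (a point): Upper middle of the hood's mouth: loader x = 0, z = 70, the underside of the hood's roof. Opening 128 wide; the roof is 14 mm thick and 148 wide and runs to x = 135. A vertical tool cannot push beyond it; one tilted back about 35 degrees can.
- home (a point): Where the cassette's origin is when fully home: loader x = 68, y = 0, z = 8. Its leading end then touches the end stop and its rear end is 18 mm inside the hood's mouth.
- cassette: Black slide cassette, loose, 0.18 to 0.33 kg, flat on the bench. Origin at the centre of its underside, z up. Body 100 (x) x 77 (y) x 22 mm high, both ends alike: either may lead. Four orange grippy side pads at x = +-25 make it 84 wide. Pushed mid rear end it runs with 2 to 6 N; 10 mm off it may, 20 mm off it will skew and wedge; then back off and push a little on the side that lags.
- rib (a point): Top centre of the cassette's aluminium grip rib, 44 (x) x 18 (y) mm, standing 22 mm up from the cassette's top face (cassette z = 22 to 44); gripped across y.
- console: Grey control box, fixed, 74 (x) x 190 (y) x 34 mm high, origin at the centre of its underside; three round keys in a row along its y, 60 mm apart, in any order.
- key_blue (a joint): Travel of the blue clamp key: 0 = up, 0.006 m = fully down; sprung, about 1.2 N to start and 4 N fully down. Counts as pressed beyond 0.0045 m.
- key_blue_top (a point): Centre of the top face of the blue clamp key (32 mm round, pressed straight down; its top stands 56 mm over the bench when up, its 48 mm round black collar 46 mm).
- key_green (a joint): Travel of the green start key: 0 = up, 0.006 m = fully down; sprung, about 1.2 N to start and 4 N fully down. Counts as pressed beyond 0.0045 m.
- key_green_top (a point): Centre of the top face of the green start key (32 mm round, pressed straight down; its top stands 56 mm over the bench when up, its 48 mm round black collar 46 mm).
- key_red (a joint): Travel of the red stop key: 0 = up, 0.006 m = fully down; sprung, about 1.2 N to start and 4 N fully down. Counts as pressed beyond 0.0045 m.
- key_red_top (a point): Centre of the top face of the red stop key (32 mm round, pressed straight down; its top stands 56 mm over the bench when up, its 48 mm round black collar 46 mm).
- stapler: Bystander, loose: red and black stapler, 34 x 124 (along its y) x 52 mm high; stands near the cassette. Origin at the centre of its underside.
- tape_roll: Bystander, loose: roll of tape, 102 mm round, 25 high. Origin at the centre of its underside.
- tea_mug: Bystander, loose: white mug, 82 x 114 x 91 mm high. Origin at the centre of its underside.
- lens_blower: Bystander, loose: black rubber blower, standing, 105 mm tall, 52 mm round. Origin at the centre of its underside.
- calculator: Bystander, loose: grey calculator, 118 (x) x 68 x 14 mm. Origin at the centre of its underside.
- screwdriver: Bystander, loose: yellow screwdriver, 179 mm (along its y), 23 high; lies in front of the loader. Origin at the centre of its underside.

How it is judged:
On the way, in this order (a step that is already met when the one before it is completed fails the run):
1. the cassette is fully home against the end stop (x of cassette in the frame of loader above 0.065 m and y of cassette in the frame of loader between -0.006 and 0.006 m and z of cassette in the frame of loader below 0.012 m and angle between cassette's own z axis and vertical below 0.06 rad and angle between the x axis of cassette and the x axis of loader, either way round below 0.12 rad), for 0.2 s.
2. the blue clamp key is pressed fully (value of joint key_blue above 0.0045 m and value of joint key_green below 0.002 m), for 0.05 s.
3. the blue key is up again and the green start key is pressed fully (value of joint key_green above 0.0045 m and value of joint key_blue below 0.002 m), for 0.05 s.
At the end, for the whole second after the job is handed in: The cassette lies flat on the track, rib up, square between the guides (its centre within 6 mm of the centre line) and fully home (leading end within 3 mm of the end stop), at rest; the blue key and then the green key have been pressed fully, and all keys are up again (all of step 1 and linear speed of cassette below 0.01 m/s and value of joint each of key_blue, key_green, key_red below 0.0015 m); the robot touches nothing.
It fails at once if the red stop key is pressed (value of joint key_red above 0.003 m).
It fails at once if a clamp or start key is pressed before the cassette is home (x of cassette in the frame of loader below 0.062 m and value of joint any of key_blue, key_green above 0.003 m).
It fails at once if two keys are down at once (value of joint each of key_blue, key_green above 0.003 m).
It fails at once if the cassette is forced: more than 60 N between it and the loader (contact force between cassette and loader above 60 N).
It fails at once if a bystander is shoved more than 30 mm (distance of any of stapler, tape_roll, tea_mug, lens_blower, calculator, screwdriver from where it was at the start of the episode above 0.03 m).
It also fails if it takes over 69 s, if anything falls off the work surface, if the arm or the gripper's body presses on something with over 40 N, if the wrist force passes 120 N, or if a joint passes its speed limit or range.

ROBOT

A 7-joint arm with a two-finger parallel gripper is mounted at the origin on a cart in front of the work surface, level with it; the furniture and walls round the work are solid. World frame = base frame: x ahead of the robot, y to its left, z up, the work surface at z = 0. Lengths are in m, angles in rad, forces in N, time in s.
With the tool pointing down it reaches from about 0.4 to 0.875 m from the base axis. Payload 19.3 kg.
Tool frame: the origin (TCP) lies on the front face of the gripper's body, between the roots of the fingers; the fingertips stand 73 mm ahead of it and the grasp point (between the pads) lies 54 mm ahead of it; z points along the fingers, y is the line along which they close (so a half turn about z gives the same grasp; the last joint's range is limited). The gripper opens to 85 mm and grips with 20 to 120 N. Pads are 22 mm wide; open, the fingers measure 114 mm over their backs; the gripper's body (76 mm by 85 mm) begins 54 mm behind the grasp point. The pads swing forward as they close: fully open they stand 13 mm farther back than shut.
Start: joints at [1.211, 0.521, -0.036, 1.599, 0.021, 1.021, -0.113], TCP at [0.179, -0.599, 0.304] pointing down, gripper open.
Joint ranges: [-2.91, 2.91], [-0.3, 2.13], [-1.5, 1.42], [0.17, 2.43], [-1.26, 4.41], [0.16, 1.93], [-2.52, 2.52]. Speed limits (rad/s): [1.89, 1.89, 2.39, 2.39, 3.01, 3.01, 3.01].

INTERFACE

Orientations are given as a unit quaternion [w, x, y, z].
In Python, from plant import ctrl gives the robot as it stands.
- The arm moves only by the shell command python3 steer.py, which reads ROWS from standard input. ROWS is a JSON list of rows, 1 to 20 of them, each written [opening, [dx, dy, dz], [rx, ry, rz]]: the finger opening in m, then dx, dy, dz in m, then a rotation vector rx, ry, rz in rad; each row shifts and turns the commanded pose from where the row before left it, along the tool's axes as they then stand; what a row does not reach is not made up. A row lasts 1/12 s, in which the tool goes at most 0.0417 m and 0.125 rad, less where a joint would pass 70% of its speed; a pose out of reach is approached as far as the arm can. The fingers move at their own pace and stop on an object; the grip force is fixed at half the most. Time passes only in rows, so rows that do not move let the fingers close. It prints the time, the measured TCP pose, the force, the opening and the grip force at its end. Input that does not fit is refused with a message, and nothing moves.
- ctrl.observe(): the state, without advancing time (a new reading comes with each control period).
- ctrl.capture(name): name is "side" or "top" or "wrist"; returns the picture (400x640x3 uint8, red, green, blue); there is no depth.
- ctrl.calibration(name): a dict with "intrinsics" (3x3 intrinsics, pixels), "rvec" (rotation vector, rad) and "tvec" (3), from world to camera coordinates, as OpenCV has them. Camera axes: x right, y down, z forward; pixel columns grow to the right and rows downward; lengths in m; the calibration is good to about 2 mm. A picture is of the moment at which its call begins: read the wrist's pose just before it. calibration takes no time and is no camera call; for the wrist camera it gives the pose at the moment of the call.
- ctrl.hand_in(): hands the job in; it is judged then, once.
The state is a dict: "time": time; "q": joint angles; "joint_vel": joint speeds; "effort": joint torques, N m; "ee_pos": TCP position; "orientation": TCP orientation; "contact_force": force on the tool from outside, world axes, zero at the start; "ft_torque": the same for the moment, N m; "opening": finger opening in m; "grasp_force": force on a finger pad.
Only numpy, scipy, OpenCV 4.12 (cv2) and the standard library are available. Lean on these libraries where they do the work, as an engineer would, in place of code of your own. Each camera call takes 0.05 s, during which the arm holds its last target. There are 200 camera calls.

## Working session

There is one attempt and no reset: what is moved stays moved. The work goes in short steps, Python scripts to look and compute and a shell command to move; the robot and the scene stay as the last step left them, time stands still between calls to the robot, and variables do not carry over. Pictures are saved under pics/ and viewed, at most 13 in all, crops included, and the job is handed in when it is done.

```bash
ls; mkdir -p pics
python3 - <<'E'
from plant import ctrl
import cv2
s=ctrl.observe();print(s)
for n in("top","side"):
    im=ctrl.capture(n);cv2.imwrite(f"pics/{n}0.png",im[...,::-1])
    print(n,ctrl.calibration(n))
E
```

```text
pics
plant.py
steer.py
{'time': 0.0, 'q': array([ 1.21081279,  0.52201438, -0.03638045,  1.59998133,  0.0211778 ,
        1.02108678, -0.11279172]), 'joint_vel': array([-0.0006362 ,  0.00115062, -0.0004246 , -0.0012114 ,  0.00192998,
       -0.00015216, -0.00095721]), 'effort': array([-1.01390360e-03, -9.27121997e+01,  1.97988108e+00, -3.69935668e+01,
        1.78293453e-02,  8.07854638e-03,  1.20209046e-05]), 'ee_pos': array([ 0.17852474, -0.59870662,  0.3033344 ]), 'orientation': array([-5.44903567e-04,  9.89519062e-01,  1.44401245e-01, -9.60163248e-05]), 'contact_force': array([-0.99195479, -0.26973021,  0.17844477]), 'ft_torque': array([ 0.01333101, -0.02873659, -0.00343971]), 'grasp_force': 0.0, 'opening': 0.08538387049070562}
top {'intrinsics': array([[377.49007061,   0.        , 320.32714906],
       [  0.        , 377.49007061, 195.14247328],
       [  0.        ,   0.        ,   1.        ]]), 'rvec': array([ 2.12145754, -2.13890208,  0.22414466]), 'tvec': array([-0.02399425,  0.57574503,  1.3394257 ])}
side {'intrinsics': array([[439.27186031,   0.        , 316.18237415],
       [  0.        , 439.27186031, 199.38447996],
       [  0.        ,   0.        ,   1.        ]]), 'rvec': array([-0.05413365,  2.85836592, -1.29465239]), 'tvec': array([0.53580637, 0.08177068, 1.4438135 ])}
```
View pics/top0.png

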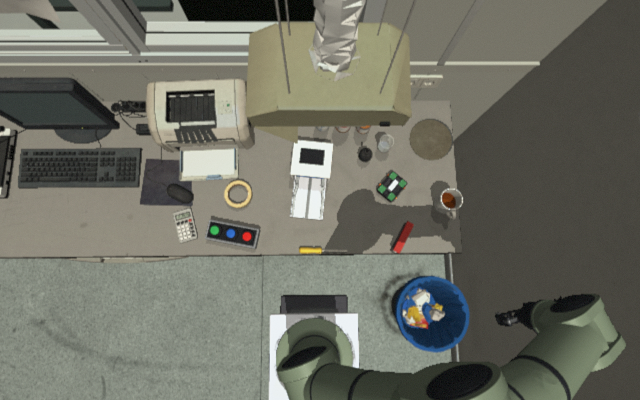

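View pics/side0.png

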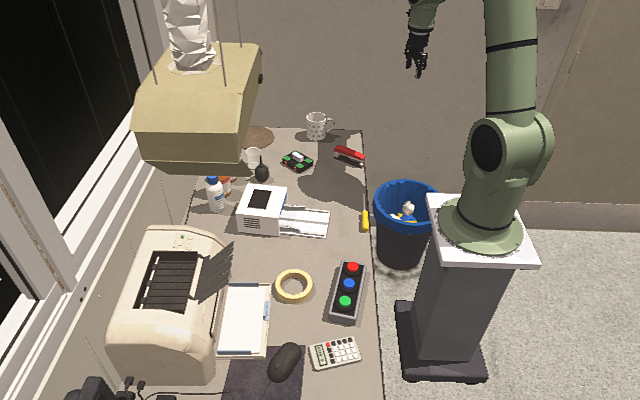

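The top view shows the cassette at about (392,185), the loader mouth at (313,177) with its track running down to (308,218), and the console at (232,233) with green, blue and red keys from left to right. The stapler is at (402,237) and the screwdriver at (322,250). In the side view the cassette is at (297,161) and the loader at (285,210). I'll zoom in on both.

Run:
```python
import cv2,numpy as np
t=cv2.imread("pics/top0.png")[130:260,270:430];s=cv2.imread("pics/side0.png")[140:245,225:345]
a=cv2.resize(t,None,fx=3,fy=3,interpolation=2);b=cv2.resize(s,None,fx=3.5,fy=3.5,interpolation=2)
h=max(a.shape[0],b.shape[0])
im=np.zeros((h,800,3),np.uint8)
a=cv2.resize(t,None,fx=2.4,fy=2.4,interpolation=2);b=cv2.resize(s,None,fx=3.4,fy=3.4,interpolation=2)
im[:a.shape[0],:a.shape[1]]=a;w=min(b.shape[1],800-a.shape[1]);im[:b.shape[0],a.shape[1]:a.shape[1]+w]=b[:, :w]
cv2.imwrite("pics/z0.png",im);print(a.shape,b.shape)
```

```text
(312, 384, 3) (357, 408, 3)
```

View pics/z0.png

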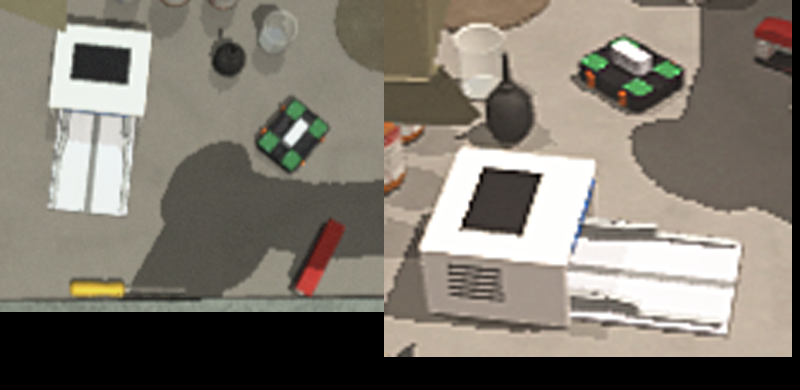

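The zoom shows the white hood with a dark window and the bright track with a dark centre line. The cassette is rib up with four green slides on its top face. I'll write helpers and get coarse positions from colour masks.

```bash
cat > h.py <<'E'
import cv2,numpy as np
from scipy.spatial.transform import Rotation as R
def cam(c): return c["intrinsics"],cv2.Rodrigues(c["rvec"])[0],np.asarray(c["tvec"])
def ray(c,uv):
    K,M,t=cam(c); d=M.T@np.linalg.solve(K,[uv[0],uv[1],1.]); return -M.T@t,d/np.linalg.norm(d)
def plane(c,uv,z):
    o,d=ray(c,uv); return o+d*(z-o[2])/d[2]
def tri(obs):
    A=np.zeros((3,3));b=np.zeros(3)
    for c,uv in obs:
        o,d=ray(c,uv);P=np.eye(3)-np.outer(d,d);A+=P;b+=P@o
    p=np.linalg.solve(A,b); return p,[float(np.linalg.norm(np.cross(p-ray(c,uv)[0],ray(c,uv)[1]))) for c,uv in obs]
def blobs(im,lo,hi,box=None,amin=8):
    m=cv2.inRange(cv2.cvtColor(im,cv2.COLOR_RGB2HSV),np.array(lo),np.array(hi))
    if box is not None:
        k=np.zeros_like(m);x0,y0,x1,y1=box;k[y0:y1,x0:x1]=1;m=m*k
    n,l,st,ce=cv2.connectedComponentsWithStats(m)
    return sorted([(int(st[i,4]),ce[i].round(1).tolist(),cv2.minAreaRect(np.argwhere(l==i)[:,::-1].astype(np.float32))) for i in range(1,n) if st[i,4]>=amin],key=lambda t:-t[0])
def goal(s,pos,yaw_y,tilt=0.):
    """tool pose error in tool axes; yaw_y: world heading of tool y; pointing down"""
    z=np.array([0,0,-1.]);y=np.array([np.cos(yaw_y),np.sin(yaw_y),0]);x=np.cross(y,z)
    G=R.from_matrix(np.c_[x,y,z])*R.from_rotvec([0,tilt,0]); C=R.from_quat(np.roll(s["orientation"],-1))
    return C.inv().apply(np.array(pos)-s["ee_pos"]),(C.inv()*G).as_rotvec()
E
python3 - <<'E'
from h import *
from plant import ctrl
T=cv2.imread("pics/top0.png")[...,::-1].copy();S=cv2.imread("pics/side0.png")[...,::-1].copy()
ct,cs=ctrl.calibration("top"),ctrl.calibration("side")
W=((0,0,170),(179,50,255))
rt=blobs(T,*W,(380,172,404,200));rs=blobs(S,*W,(280,148,318,172));print(rt[:2],rs[:2])
print("rib",tri([(ct,rt[0][1]),(cs,rs[0][1])]))
for n,lo,hi in(("g",(45,100,60),(80,255,255)),("b",(95,120,80),(125,255,255)),("r",(0,150,100),(8,255,255))):
    a=blobs(T,lo,hi,(205,215,262,250));b=blobs(S,lo,hi,(328,255,370,330))
    print(n,a[0][:2],b[0][:2],tri([(ct,a[0][1]),(cs,b[0][1])]),plane(ct,a[0][1],.054))
g=blobs(T,(45,100,60),(80,255,255),(370,165,410,205),4);print("slides",[plane(ct,b[1],.022).round(4) for b in g])
w=blobs(T,(0,0,175),(179,40,255),(285,135,340,222));print(w[:3])
d=blobs(T,(0,0,0),(179,255,60),(295,145,330,170));print(d[:1],plane(ct,d[0][1],.084))
for n,uv,z in(("roofFL",(291.3,174),.084),("roofFR",(330.2,178),.084),("trackL",(290.5,217),.008),("trackR",(323,219),.008)):print(n,plane(ct,uv,z))
print("wrist",ctrl.calibration("wrist"), [ray(ctrl.calibration("wrist"),(320,200))])
E
```

```text
[(52, [393.0, 184.7], ((393.0121765136719, 184.60975646972656), (4.52903938293457, 10.932164192199707), 38.65980911254883))] [(290, [300.6, 152.4], ((298.5, 156.0), (16.0, 37.0), 90.0)), (52, [283.9, 168.9], ((285.5, 167.5), (11.0, 7.0), 0.0))]
rib (array([ 0.60876634, -0.29939942,  0.05485107]), [0.004672772774952577, 0.004672772774952636])
g (79, [214.1, 229.7]) (116, [344.5, 300.9]) (array([0.45182196, 0.35760575, 0.04980586]), [0.0003964074225155525, 0.00039640742251537223]) [0.45100404 0.35657604 0.054     ]
b (71, [230.1, 232.9]) (108, [348.5, 283.0]) (array([0.43981958, 0.29928455, 0.05039279]), [0.0005244620267009402, 0.0005244620267008356]) [0.43896666 0.29858252 0.054     ]
r (73, [246.5, 236.0]) (98, [352.4, 266.4]) (array([0.42774362, 0.2399747 , 0.049796  ]), [9.370184336327543e-05, 9.370184336334328e-05]) [0.42729682 0.23925439 0.054     ]
slides [array([ 0.5754, -0.2976,  0.022 ]), array([ 0.6054, -0.2626,  0.022 ]), array([ 0.626 , -0.3425,  0.022 ]), array([ 0.6569, -0.3082,  0.022 ])]
[(1594, [313.3, 174.1], ((309.3342590332031, 179.26934814453125), (40.080234527587
[... 193 characters left out ...]
, ((311.5544738769531, 155.9554443359375), (22.189329147338867, 13.33349895477295), 5.710593223571777))] [0.71685038 0.00261781 0.084     ]
roofFL [0.64926644 0.07709086 0.084     ]
roofFR [ 0.63348208 -0.06480026  0.084     ]
trackL [0.50133337 0.08374969 0.008     ]
trackR [ 0.49280847 -0.03885702  0.008     ]
wrist {'intrinsics': array([[300.32417174,   0.        , 317.08225824],
       [  0.        , 300.32417174, 198.75419045],
       [  0.        ,   0.        ,   1.        ]]), 'rvec': array([-2.29343309,  1.70961483,  0.29037828]), 'tvec': array([-0.62474838, -0.04283207,  0.38213198])} [(array([ 0.25977408, -0.57519754,  0.37394544]), array([-0.31575389, -0.10240526, -0.94329881]))]
```

```bash
echo '[[0.085, [0.02, -0.006, 0.002], [0, 0, 0]], [0.085, [0.036, -0.0113, 0.004], [0, 0, 0]], [0.085, [0.036, -0.0113, 0.004], [0, 0, 0]], [0.085, [0.036, -0.0113, 0.004], [0, 0, 0]], [0.085, [0.036, -0.0113, 0.004], [0, 0, 0]], [0.085, [0.036, -0.0113, 0.004], [0, 0, 0]], [0.085, [0.036, -0.0113, 0.004], [0, 0, 0]], [0.085, [0.036, -0.0113, 0.004], [0, 0, 0]], [0.085, [0.036, -0.0113, 0.004], [0, 0, 0]], [0.085, [0.036, -0.0113, 0.004], [0, 0, 0]], [0.085, [0.036, -0.0113, 0.004], [0, 0, 0]], [0.085, [0.036, -0.0113, 0.004], [0, 0, 0]], [0.085, [0.036, -0.0113, 0.004], [0, 0, 0]], [0.085, [0.036, -0.0113, 0.004], [0, 0, 0]], [0.085, [0.036, -0.0113, 0.004], [0, 0, 0]]]' | python3 steer.py
echo '[[0.085, [0, 0, 0], [0, 0, -0.125]], [0.085, [0, 0, 0], [0, 0, -0.125]], [0.085, [0, 0, 0], [0, 0, -0.125]], [0.085, [0, 0, 0], [0, 0, -0.125]], [0.085, [0, 0, 0], [0, 0, -0.125]], [0.085, [0, 0, 0], [0, 0, -0.125]], [0.085, [0, 0, 0], [0, 0, -0.125]], [0.085, [0, 0, 0], [0, 0, -0.125]], [0.085, [0, 0, 0], [0, 0, -0.125]], [0.085, [0, 0, 0], [0, 0, -0.125]], [0.085, [0, 0, 0], [0, 0, -0.125]], [0.085, [0, 0, 0], [0, 0, -0.125]], [0.085, [0, 0, 0], [0, 0, -0.125]], [0.085, [0, 0, 0], [0, 0, -0.125]], [0.085, [0, 0, 0], [0, 0, -0.125]], [0.085, [0, 0, 0], [0, 0, -0.125]], [0.085, [0, 0, 0], [0, 0, -0.125]], [0.085, [0, 0, 0], [0, 0, 0]], [0.085, [0, 0, 0], [0, 0, 0]]]' | python3 steer.py
cat > w.py <<'E'
import sys,pickle
from h import *
from plant import ctrl
def shot(name):
    s=ctrl.observe();c=ctrl.calibration("wrist");im=ctrl.capture("wrist")
    cv2.imwrite(f"pics/{name}.png",im[...,::-1]);pickle.dump((s,c),open(f"pics/{name}.pkl","wb"));return s,c,im
def load(name):
    return (*pickle.load(open(f"pics/{name}.pkl","rb")),cv2.imread(f"pics/{name}.png")[...,::-1].copy())
E
python3 - <<'E'
from w import *
s,c,im=shot("w1");print(s["time"],s["ee_pos"],s["q"],goal(s,[.616,-.303,.25],np.radians(48.4)))
E
```

```text
time: 1.35
ee_pos: [0.6351, -0.2905, 0.2454]
orientation: [-0.0, 0.99, 0.144, -0.0]
contact_force: [-0.4, -0.2, -0.4]
opening: 0.0851
grasp_force: 0.0
time: 2.93
ee_pos: [0.6336, -0.292, 0.2455]
orientation: [-0.0, 0.357, 0.934, 0.0]
contact_force: [0.7, -0.6, 0.0]
opening: 0.0851
grasp_force: 0.0
2.9333 [ 0.63358557 -0.29203655  0.24546682] [ 0.69593073  0.75909999 -0.5995346   1.41642098  0.44920232  1.10465111
  0.86170963] (array([ 0.00577531, -0.01990269, -0.00453076]), array([ 0.00011471, -0.0008071 , -0.00502223]))
```

View pics/w1.png

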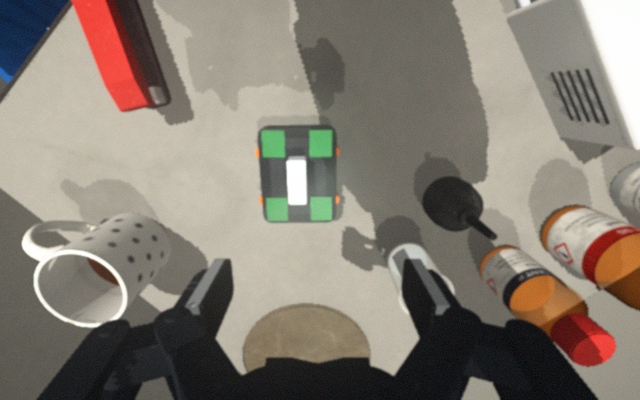

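The wrist view shows the cassette at (299,174), nearly square in the image, with its rib at (297,181) and the four green slides. The mug is at (95,265) and the stapler at (120,50), both clear of it. I'll move closer for a second view.

```bash
echo '[[0.085, [0.003, -0.010, 0.02], [0, 0, 0]], [0.085, [0.003, -0.010, 0.025], [0, 0, 0]], [0.085, [0, 0, 0.025], [0, 0, 0]], [0.085, [0, 0, 0], [0, 0, 0]]]' | python3 steer.py
python3 - <<'E'
from w import *
shot("w2")
O=[]
for n in("w1","w2"):
    s,c,im=load(n)
    g=blobs(im,(45,100,60),(80,255,255),(220,80,400,330),60)[:4]
    r=[b for b in blobs(im,(0,0,170),(179,40,255),(240,90,380,330),60)][:2]
    print(n,s["ee_pos"],[b[:2] for b in g],r)
    g=np.array([b[1] for b in g]);g=g[np.argsort(g[:,1])];g=np.r_[g[:2][np.argsort(g[:2,0])],g[2:][np.argsort(g[2:,0])]]
    O.append((c,g,r[0][1]))
P=np.array([tri([(O[k][0],O[k][1][i]) for k in(0,1)])[0] for i in range(4)]);print(P)
print("rib",tri([(o[0],o[2]) for o in O]))
m=P.mean(0);Q=np.array([plane(O[1][0],O[1][1][i],.022) for i in range(4)]);print(m,Q.mean(0))
for A in(P,Q):
    v=A[:2].sum(0)-A[2:].sum(0);w=A[[0,2]].sum(0)-A[[1,3]].sum(0);print(np.degrees(np.arctan2(v[1],v[0])),np.degrees(np.arctan2(w[1],w[0])))
E
```

```text
time: 3.32
ee_pos: [0.6138, -0.3028, 0.1715]
orientation: [-0.003, 0.357, 0.934, -0.0]
contact_force: [-1.0, 0.9, -0.3]
opening: 0.0853
grasp_force: 0.0
w1 [ 0.63358557 -0.29203655  0.24546682] [(596, [320.4, 143.0]), (572, [273.0, 143.5]), (95, [272.6, 202.2])] [(16286, [295.4, 234.3], ((309.5, 209.5), (239.0, 139.0), 90.0)), (926, [296.3, 181.1], ((296.2879638671875, 180.9261932373047), (47.91055679321289, 19.796154022216797), 88.15238952636719))]
w2 [ 0.61382817 -0.30278132  0.1714528 ] [(995, [288.8, 169.4]), (978, [350.9, 168.5]), (798, [348.8, 250.7]), (718, [292.8, 251.9])] [(15653, [285.0, 228.5], ((309.5, 209.5), (239.0, 139.0), 90.0)), (1498, [319.6, 220.0], ((319.76806640625, 218.4546661376953), (63.389427185058594, 25.658235549926758), 88.53119659423828))]Traceback (most recent call last):
  File "<stdin>", line 11, in <module>
IndexError: index 3 is out of bounds for axis 0 with size 3
```

Run:
```python
from w import *
O=[]
for n,b in(("w1",(250,120,350,230)),("w2",(250,120,400,330))):
    s,c,im=load(n)
    g=sorted(blobs(im,(40,70,40),(90,255,255),b,60),key=lambda t:-t[0])[:4];print([x[:2] for x in g])
    r=[x for x in blobs(im,(0,0,200),(179,40,255),b,300) if x[0]<3000];print(r)
    g=np.array([x[2][0] for x in g]);g=g[np.argsort(g[:,1])];g=np.r_[g[:2][np.argsort(g[:2,0])],g[2:][np.argsort(g[2:,0])]]
    O.append((c,g,r[0][2][0]))
P=np.array([tri([(O[k][0],O[k][1][i]) for k in(0,1)])[0] for i in range(4)]);print(P)
print("rib",tri([(o[0],o[2]) for o in O]),plane(O[1][0],O[1][2],.044))
for k in(0,1):
    A=np.array([plane(O[k][0],u,.022) for u in O[k][1]])
    v=A[:2].sum(0)-A[2:].sum(0);w=A[[0,2]].sum(0)-A[[1,3]].sum(0);print(A.mean(0),np.degrees(np.arctan2(v[1],v[0])),np.degrees(np.arctan2(w[1],w[0])))
```

```text
[(682, [320.5, 143.0]), (656, [273.0, 143.5]), (489, [320.9, 208.1]), (474, [276.5, 208.8])]
[(864, [296.4, 181.6], ((296.388671875, 181.55052185058594), (45.63469696044922, 19.162033081054688), 87.39744567871094))]
[(1107, [350.8, 169.1]), (1086, [289.1, 169.7]), (861, [348.7, 250.4]), (807, [292.5, 251.0])]
[(1338, [319.7, 221.7], ((319.69415283203125, 220.5410614013672), (57.4169921875, 24.311904907226562), 88.69805145263672))]
[[ 0.57541914 -0.29826523  0.02020495]
 [ 0.60564113 -0.26270099  0.02445664]
 [ 0.62597756 -0.34176722  0.02524954]
 [ 0.65649993 -0.30780743  0.02357164]]
rib (array([ 0.61532357, -0.30239382,  0.0422943 ]), [0.00010691730632620379, 0.00010691730632616427]) [ 0.61475917 -0.30202841  0.044     ]
[ 0.61620482 -0.30312291  0.022     ] 138.3559608422344 -131.28126100723327
[ 0.61647131 -0.30290393  0.022     ] 138.77847726297293 -131.0569634779208
```

Run:
```python
from w import *
print(goal(ctrl.observe(),[.6157,-.3026,.099],np.radians(48.8)))
```

```text
(array([-0.0007369 ,  0.00044382,  0.0751164 ]), array([-0.00121089, -0.00347632, -0.01066033]))
```

```bash
echo '[[0.085, [-0.0007, 0.0004, 0.025], [0, 0, -0.011]], [0.085, [0, 0, 0.025], [0, 0, 0]], [0.085, [0, 0, 0.018], [0, 0, 0]], [0.085, [0, 0, 0.007], [0, 0, 0]], [0.085, [0, 0, 0], [0, 0, 0]], [0.0, [0, 0, 0], [0, 0, 0]], [0.0, [0, 0, 0], [0, 0, 0]], [0.0, [0, 0, 0], [0, 0, 0]], [0.0, [0, 0, 0], [0, 0, 0]], [0.0, [0, 0, 0], [0, 0, 0]], [0.0, [0, 0, 0], [0, 0, 0]], [0.0, [0, 0, 0], [0, 0, 0]], [0.0, [0, 0, 0], [0, 0, 0]]]' | python3 steer.py
```

```text
time: 4.45
ee_pos: [0.617, -0.3032, 0.1017]
orientation: [0.0, 0.35, 0.937, -0.0]
contact_force: [-1.7, -0.6, 7.1]
opening: 0.0164
grasp_force: 59.7
```

```bash
echo '[[0, [0, 0, -0.015], [0, 0, 0]], [0, [0, 0, -0.03], [0, 0, 0]], [0, [0, 0, -0.035], [0, 0, 0]], [0, [0.01, 0.007, -0.035], [0, 0, 0]], [0, [0.02, 0.0135, -0.03], [0, 0, 0]], [0, [0.0305, 0.0203, -0.005], [0, 0, 0]], [0, [0.0305, 0.0203, 0], [0, 0, 0]], [0, [0.0305, 0.0203, 0], [0, 0, 0]], [0, [0.0305, 0.0203, 0], [0, 0, 0]], [0, [0.0305, 0.0203, 0], [0, 0, 0]], [0, [0.0305, 0.0203, 0], [0, 0, 0]], [0, [0.0305, 0.0203, 0], [0, 0, 0]], [0, [0.03, 0.02, 0], [0, 0, 0]], [0, [0.02, 0.01, 0], [0, 0, -0.12]], [0, [0.01, 0.005, 0], [0, 0, -0.12]], [0, [0, 0, 0], [0, 0, -0.12]], [0, [0, 0, 0], [0, 0, -0.12]], [0, [0, 0, 0], [0, 0, -0.12]], [0, [0, 0, 0], [0, 0, 0]], [0, [0, 0, 0], [0, 0, 0]]]' | python3 steer.py
python3 - <<'E'
from w import *
s,c,im=shot("w3");print(s["time"],s["ee_pos"],s["q"],goal(s,[.53,.015,.25],np.radians(83.6)))
E
```

```text
time: 6.12
ee_pos: [0.5162, 0.0445, 0.2514]
orientation: [0.0, 0.06, 0.998, -0.0]
contact_force: [0.5, -0.3, -2.9]
opening: 0.0163
grasp_force: 59.0
6.1167 [0.51621593 0.04448227 0.2513536 ] [ 0.41554355  0.53879204 -0.83778     1.90214302  0.498966    0.92238531
  0.78702852] (array([-0.01721139, -0.0276218 ,  0.00135685]), array([-4.27619211e-05,  1.20917467e-04, -8.19827372e-03]))
```

View pics/w3.png

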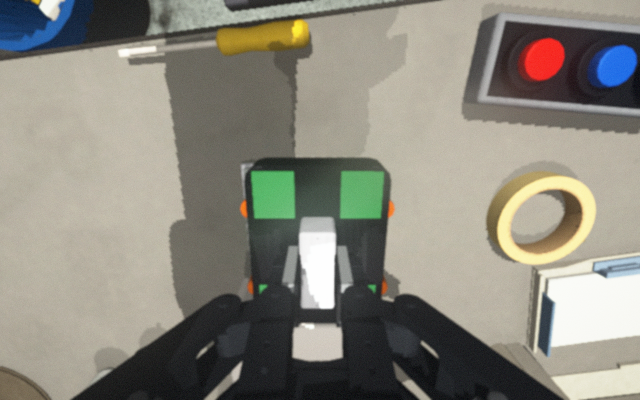

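Wrist view 3 shows the cassette held by its rib and square to the fingers, but it hides the loader. The screwdriver is at (265,40) and the console is at the right. I'll shift sideways so the loader comes into view on the left.

```bash
echo '[[0, [-0.01, 0.029, 0], [0, 0, 0]], [0, [-0.011, 0.029, 0], [0, 0, 0]], [0, [-0.01, 0.029, 0], [0, 0, 0]], [0, [-0.01, 0.029, 0], [0, 0, 0]], [0, [0, 0, 0], [0, 0, 0]], [0, [0, 0, 0], [0, 0, 0]]]' | python3 steer.py
python3 - <<'E'
from w import *
s,c,im=shot("w4");print(s["time"],s["ee_pos"])
E
```

```text
time: 6.67
ee_pos: [0.5703, 0.1571, 0.2509]
orientation: [-0.0, 0.058, 0.998, 0.0]
contact_force: [-0.3, -0.7, -3.1]
opening: 0.0164
grasp_force: 59.4
6.6667 [0.57028804 0.15709575 0.2508946 ]
```

View pics/w4.png

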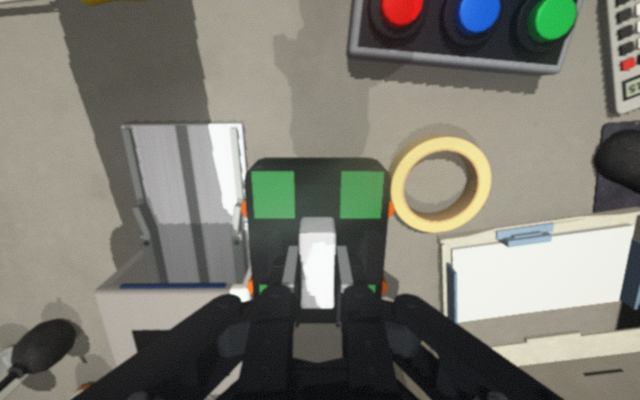

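Wrist view 4 shows the track at the left. Its end edge runs at row 124 from column 123 to 243, and the roof's front edge with a blue strip is at row 286. I'll zoom in for the exact edges.

Run:
```python
import cv2
im=cv2.imread("pics/w4.png")[110:310,85:255]
cv2.imwrite("pics/z4.png",cv2.resize(im,None,fx=3,fy=3,interpolation=2))
```

```text
(no output)
```

View pics/z4.png

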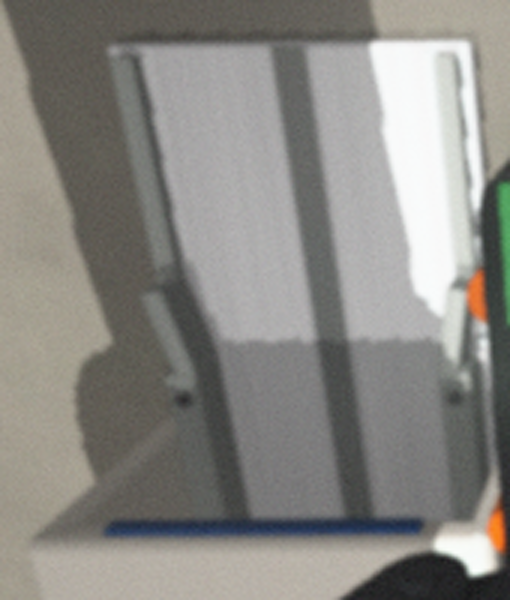

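The zoom shows the track's end edge from (121.7,125) to (242.7,123.3) and the dark centre groove from (181.3,125) to (204,281.7), both in full-image pixels. The left roof corner is at (97,291).

Run:
```python
from w import *
s,c,im=load("w4");ct=ctrl.calibration("top")
L=plane(c,(121.7,125),.008);Rr=plane(c,(242.7,123.3),.008);g0=plane(c,(181.3,124.5),.008);g1=plane(c,(204,281.7),.008)
print(L,Rr,np.linalg.norm(L-Rr),g0,g1,np.linalg.norm(g1-g0))
u=Rr-L;print("edge heading+90",np.degrees(np.arctan2(u[1],u[0]))-90)
v=g1-g0;h=np.arctan2(v[1],v[0]);print("groove heading",np.degrees(h))
for th in(h,):
    e=np.array([np.cos(th),np.sin(th),0]);print("origin",(L+Rr)/2+.145*e,g0+.145*e,"bed",g0+.065*e)
# fence tops (z .014) : left/right fence line; two-view height of track end corners with top image
for wuv,tuv in(((121.7,125),(323.4,219.2)),((242.7,123.3),(289.8,216.5))):print(tri([(c,wuv),(ct,tuv)]))
# groove in top image
T=cv2.imread("pics/top0.png")
for r in range(186,216,3): print(r,T[r,288:328].sum(1)//3)
# key check
for n,lo,hi in(("b",(95,120,80),(125,255,255)),("r",(0,150,100),(8,255,255)),("g",(45,100,60),(80,255,255))):
    b=blobs(im,lo,hi,(360,0,600,60),100)[0];print(n,b[:2],plane(c,b[1],.056))
```

```text
[ 0.49216761 -0.03404364  0.008     ] [0.50489837 0.08847836 0.008     ] 0.12318163104623811 [0.49876831 0.02625377 0.008     ] [0.68474055 0.00429787 0.008     ] 0.18726381191664068
edge heading+90 -5.932080319828529
groove heading -6.733178301103181
origin [0.64253291 0.01021672 0.008     ] [0.64276824 0.00925312 0.008     ] bed [0.56332    0.01863279 0.008     ]
(array([ 0.49283379, -0.04055556, -0.00199985]), [0.0004791497508754046, 0.0004791497508754208])
(array([5.04820259e-01, 8.67397093e-02, 4.12671907e-04]), [0.0005508914403476687, 0.0005508914403475348])
186 [134 118 119 119 114 145 211 167 184 179 168 219 218 218 218 219 219 218
 222 209 147 121 139 189 218 220 216 219 218 218 217 218 198 141 117 148
 197 207 125 117]
189 [140 137 136 138 143 183 168 184 193 182 240 239 232 240 238 230 228 230
 228 212 135 121 161 226 222 220 220 220 221 220 219 216 217 208 194 158
 206 171 123 122]
192 [138 140 137 133 132 168 193 192 184 238 241 240 241 239 240 240 240 241
 239 211 151 154 197 241 241 241 241 241 241 241 241 238 209 160 187 202
 234 146 124 136]
195 [139 137 139 135 123 
[... 626 characters left out ...]
00
 138 135 138 138]
207 [131 134 151 192 188 204 220 239 239 240 239 240 239 239 238 239 240 232
 157 145 170 229 240 241 240 240 240 241 241 240 240 236 207 203 221 232
 148 135 139 138]
210 [138 134 149 206 199 220 239 239 239 240 240 240 240 239 238 239 237 216
 152 147 186 240 240 239 240 240 240 240 241 240 241 231 147 185 193 183
 142 142 140 143]
213 [138 134 135 165 187 208 239 239 240 240 239 240 238 239 239 240 234 177
 147 157 205 238 239 240 238 240 239 239 240 239 241 233 173 196 204 144
 137 138 140 139]
b (1247, [477.4, 14.3]) [0.44260485 0.29640463 0.056     ]
r (843, [401.0, 10.3]) [0.43304386 0.23788594 0.056     ]
g (1659, [551.7, 19.0]) [0.45254274 0.35386207 0.056     ]
```

Run:
```python
from w import *
s=ctrl.observe();print(goal(s,[.568,.0183,.113],np.radians(83.5)))
```

```text
(array([-0.01399624, -0.13656582,  0.13786952]), array([-0.0003993 , -0.000388  , -0.00408751]))
```

```bash
echo '[[0, [-0.003, -0.03, 0], [0, 0, -0.004]], [0, [-0.003, -0.03, 0], [0, 0, 0]], [0, [-0.004, -0.03, 0.01], [0, 0, 0]], [0, [-0.003, -0.03, 0.02], [0, 0, 0]], [0, [-0.001, -0.0165, 0.02], [0, 0, 0]], [0, [0, 0, 0.02], [0, 0, 0]], [0, [0, 0, 0], [0, 0, 0]], [0, [0, 0, 0], [0, 0, 0]]]' | python3 steer.py
python3 - <<'E'
from w import *
s=ctrl.observe();print(s["time"],goal(s,[.568,.0183,.113],np.radians(83.5)))
E
```

```text
time: 7.38
ee_pos: [0.5685, 0.0175, 0.181]
orientation: [-0.001, 0.057, 0.998, -0.0]
contact_force: [-0.0, 0.3, -1.7]
opening: 0.0164
grasp_force: 59.5
7.3833 (array([0.00052513, 0.0007168 , 0.06800485]), array([-0.00012128, -0.00122829, -0.00027894]))
```

```bash
echo '[[0, [0.0005, 0.0007, 0.02], [0, 0, 0]], [0, [0, 0, 0.02], [0, 0, 0]], [0, [0, 0, 0.012], [0, 0, 0]], [0, [0, 0, 0.008], [0, 0, 0]], [0, [0, 0, 0.005], [0, 0, 0]], [0, [0, 0, 0.003], [0, 0, 0]], [0, [0, 0, 0], [0, 0, 0]], [0, [0, 0, 0], [0, 0, 0]]]' | python3 steer.py
```

```text
time: 8.05
ee_pos: [0.5689, 0.0188, 0.1135]
orientation: [0.0, 0.056, 0.998, 0.0]
contact_force: [0.8, -0.8, -2.2]
opening: 0.0162
grasp_force: 59.5
```

```bash
echo '[[0, [0, 0, 0.0015], [0, 0, 0]], [0, [0, 0, 0.0015], [0, 0, 0]], [0, [0, 0, 0], [0, 0, 0]]]' | python3 steer.py
```

```text
time: 8.3
ee_pos: [0.5686, 0.0187, 0.1099]
orientation: [0.0, 0.056, 0.998, -0.0]
contact_force: [-0.8, 0.6, -2.3]
opening: 0.0162
grasp_force: 59.5
```

```bash
echo '[[0, [0, 0, 0.001], [0, 0, 0]], [0, [0, 0, 0], [0, 0, 0]], [0, [0, 0, 0.001], [0, 0, 0]], [0, [0, 0, 0], [0, 0, 0]], [0, [0, 0, 0], [0, 0, 0]]]' | python3 steer.py
```

```text
time: 8.72
ee_pos: [0.5686, 0.0187, 0.1095]
orientation: [0.0, 0.056, 0.998, -0.001]
contact_force: [-12.0, -2.2, 33.7]
opening: 0.0164
grasp_force: 64.2
```

```bash
echo '[[0, [0, 0, -0.001], [0, 0, 0]], [0.085, [0, 0, 0], [0, 0, 0]], [0.085, [0, 0, 0], [0, 0, 0]], [0.085, [0, 0, 0], [0, 0, 0]], [0.085, [0, 0, 0], [0, 0, 0]], [0.085, [0, 0, -0.01], [0, 0, 0]], [0.085, [0, 0, -0.03], [0, 0, 0]], [0.085, [0.02, 0, -0.035], [0, 0, 0]], [0.085, [0.035, 0, -0.02], [0, 0, 0]], [0.085, [0.035, 0, 0], [0, 0, 0]], [0.085, [0, 0, 0], [0, 0, 0]], [0.085, [0, 0, 0], [0, 0, 0]]]' | python3 steer.py
python3 - <<'E'
from w import *
s,c,im=shot("w5");print(s["time"],s["ee_pos"])
E
```

```text
time: 9.72
ee_pos: [0.4783, 0.0286, 0.205]
orientation: [0.001, 0.056, 0.998, -0.001]
contact_force: [0.3, 0.5, 1.3]
opening: 0.0847
grasp_force: 0.0
9.7167 [0.478256   0.02857828 0.20502703]
```

View pics/w5.png

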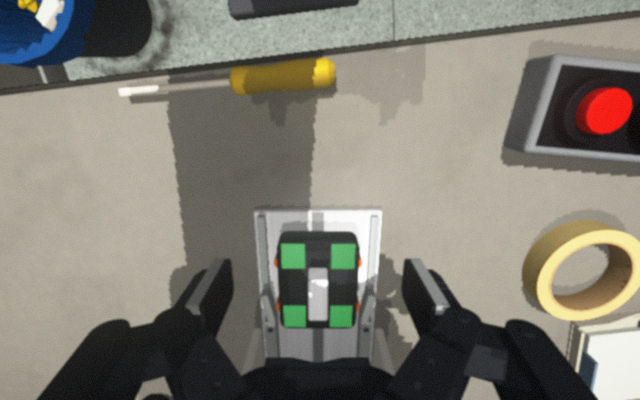

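The cassette lies in the bed between the fences, with slides around (318,285). The track's end edge runs from (254,210) to (382,209) and the groove crosses it at (317,211). I'll measure how far it is off the centre line.

Run:
```python
from w import *
s,c,im=load("w5")
g=np.array([b[2][0] for b in blobs(im,(40,70,40),(90,255,255),(265,230,370,335),60)[:4]]);g=g[np.argsort(g[:,1])];g=np.r_[g[:2][np.argsort(g[:2,0])],g[2:][np.argsort(g[2:,0])]];print(g)
A=np.array([plane(c,u,.030) for u in g]);m=A.mean(0)
v=A[2:].sum(0)-A[:2].sum(0);print("cass",m,"heading",np.degrees(np.arctan2(v[1],v[0])))
gr=im[...,:3].astype(int).sum(2)//3
for r in(212,216,222,228,345,352): print(r,gr[r,245:392:1].tolist() if r in(216,) else gr[r,300:335].tolist())
for r in range(200,216): print(r,gr[r,[270,290,345,360]])
```

```text
[[292.5 255.5]
 [342.5 256. ]
 [294.  315.5]
 [340.5 315.5]]
cass [0.56846927 0.01810643 0.03      ] heading -6.580447904295873
212 [164, 167, 165, 170, 168, 168, 174, 185, 223, 242, 242, 234, 215, 204, 199, 198, 197, 204, 201, 203, 202, 205, 212, 223, 236, 243, 245, 245, 246, 246, 245, 245, 246, 244, 245]
216 [95, 94, 99, 97, 98, 98, 98, 102, 119, 149, 167, 165, 141, 117, 107, 95, 103, 99, 102, 114, 142, 173, 189, 190, 187, 182, 181, 180, 182, 184, 185, 182, 182, 181, 184, 181, 184, 188, 182, 184, 183, 180, 181, 185, 186, 184, 186, 181, 185, 181, 184, 185, 187, 187, 183, 183, 184, 180, 182, 184, 183, 184, 200, 231, 244, 247, 238, 205, 183, 174, 180, 178, 179, 182, 184, 179, 178, 190, 212, 237, 247, 248, 249, 249, 249, 249, 249, 250, 249, 249, 248, 249, 249, 250, 250, 250, 251, 250, 250, 250, 251, 250, 250, 250, 250, 251, 251, 251, 250, 251, 251, 251, 251, 251, 251, 251, 251, 251, 251, 251, 251, 252, 252, 252, 249, 233, 197, 189, 194, 192, 190, 191, 203, 232, 247, 247, 234, 194, 176, 175, 178, 180, 174, 177, 177, 176, 177]
222 [150, 157, 155, 152, 148, 147, 157, 183, 211, 224, 229, 2
[... 289 characters left out ...]
236, 235]
345 [133, 128, 127, 131, 131, 126, 128, 130, 127, 125, 123, 121, 109, 83, 73, 72, 73, 71, 68, 69, 69, 73, 79, 99, 117, 125, 132, 133, 133, 131, 131, 130, 128, 125, 129]
352 [125, 125, 130, 128, 127, 127, 127, 127, 126, 122, 125, 121, 107, 91, 74, 70, 70, 69, 70, 68, 69, 75, 79, 103, 120, 125, 130, 127, 128, 133, 126, 130, 127, 130, 127]
200 [102 104 183 182]
201 [102 109 183 185]
202 [ 99 106 181 182]
203 [ 97 106 175 183]
204 [ 93 107 173 180]
205 [ 89  96 170 176]
206 [ 85  95 163 169]
207 [ 86  96 164 168]
208 [ 87  98 169 173]
209 [101 110 186 192]
210 [121 127 219 224]
211 [141 148 238 243]
212 [163 171 248 250]
213 [175 180 250 251]
214 [184 183 250 251]
215 [188 185 250 252]
```

Run:
```python
from w import *
s,c,im=load("w5")
a=plane(c,(317.6,222),.008);b=plane(c,(317.8,350),.008);e0=plane(c,(317.5,210),.008);v=b-a;h=np.arctan2(v[1],v[0])
e=np.array([np.cos(h),np.sin(h)]);n=np.array([-e[1],e[0]])
print(a,b,np.degrees(h),"origin",e0[:2]+.145*e)
m=np.array([.56847,.01811]);print("cass loader x,y",(m-e0[:2])@e-.145,(m-a[:2])@n)
L=plane(c,(254.5,210),.008);Rr=plane(c,(381.5,209),.008);print(L,Rr,(L+Rr)/2)
```

```text
[0.51047001 0.02481793 0.008     ] [0.6690798 0.0073786 0.008    ] -6.274532422165575 origin [0.6421778  0.01025837]
cass loader x,y -0.0741243861423757 -0.00032878119890592753
[ 0.49135014 -0.03374974  0.008     ] [0.50382161 0.08694599 0.008     ] [0.49758588 0.02659813 0.008     ]
```

```bash
python3 - <<'E'
from w import *
s=ctrl.observe();print(s["ee_pos"],goal(s,[.4955,.0265,.091],np.radians(83.6)))
E
echo '[[0, [-0.004, 0, 0.01], [0, 0, 0]], [0, [-0.004, 0, 0.02], [0, 0, 0]], [0, [-0.004, 0, 0.025], [0, 0, 0]], [0, [-0.003, 0, 0.025], [0, 0, 0]], [0, [-0.0015, 0, 0.02], [0, 0, 0]], [0, [0, 0, 0.01], [0, 0, 0]], [0, [0, 0, 0.003], [0, 0, 0]], [0, [0, 0, 0], [0, 0, 0]]]' | python3 steer.py
python3 - <<'E'
from w import *
s=ctrl.observe();print(s["time"],s["ee_pos"],s["contact_force"],s["opening"],goal(s,[.4955,.0265,.091],np.radians(83.6)))
E
```

```text
[0.47933702 0.02861772 0.20473251] (array([-0.01615264, -0.00025001,  0.11375342]), array([-4.54586381e-04,  1.28089516e-03, -6.95772937e-05]))
time: 10.43
ee_pos: [0.4955, 0.0273, 0.0902]
orientation: [-0.001, 0.056, 0.998, 0.0]
contact_force: [-0.8, -0.3, -0.1]
opening: -0.0003
grasp_force: 0.0
10.4333 [0.49554225 0.02725356 0.09022984] [-0.7732966  -0.25781725 -0.05889751] -0.000253690027545096 (array([-4.08435613e-05, -7.53494681e-04, -7.70301773e-04]), array([ 0.00012183, -0.00124767,  0.00026904]))
```

```bash
echo '[[0, [-0.006, -0.0007, 0], [0, 0, 0]], [0, [-0.006, 0, 0], [0, 0, 0]], [0, [-0.004, 0, 0], [0, 0, 0]], [0, [-0.004, 0, 0], [0, 0, 0]], [0, [-0.004, 0, 0], [0, 0, 0]], [0, [-0.004, 0, 0], [0, 0, 0]]]' | python3 steer.py
echo '[[0, [-0.005, 0, 0], [0, 0, 0]], [0, [-0.005, 0, 0], [0, 0, 0]], [0, [-0.005, 0, 0], [0, 0, 0]], [0, [-0.005, 0, 0], [0, 0, 0]], [0, [-0.005, 0, 0], [0, 0, 0]]]' | python3 steer.py
echo '[[0, [-0.005, 0, 0], [0, 0, 0]], [0, [-0.005, 0, 0], [0, 0, 0]], [0, [-0.005, 0, 0], [0, 0, 0]]]' | python3 steer.py
python3 - <<'E'
from w import *
s=ctrl.observe();o=np.array([.6422,.0101]);h=np.radians(-6.4);e=np.array([np.cos(h),np.sin(h)]);d=s["ee_pos"][:2]-o
print(s["time"],s["ee_pos"],"loader",d@e,d@[-e[1],e[0]],s["contact_force"])
E
```

```text
time: 10.93
ee_pos: [0.5237, 0.023, 0.0912]
orientation: [0.0, 0.056, 0.998, -0.0]
contact_force: [-2.9, 0.3, 1.8]
opening: 0.0003
grasp_force: 1.5
time: 11.35
ee_pos: [0.5486, 0.0203, 0.0909]
orientation: [-0.0, 0.056, 0.998, 0.0]
contact_force: [-3.7, 0.3, 2.3]
opening: 0.0002
grasp_force: 1.6
time: 11.6
ee_pos: [0.5635, 0.0186, 0.0909]
orientation: [-0.0, 0.056, 0.998, 0.0]
contact_force: [-3.8, 0.0, 2.3]
opening: -0.0005
grasp_force: 1.6
11.6 [0.5634762  0.01859148 0.09086685] loader -0.07917971788085726 -0.00033670127218533505 [-3.81932686  0.00810298  2.2869079 ]
```

```bash
echo '[[0, [0.01, 0, 0], [0, 0, 0]], [0, [0.02, 0, 0], [0, 0, 0]], [0, [0.02, 0, 0], [0, 0, 0]], [0, [0.008, 0, 0], [0, 0, 0]], [0, [0, 0, 0], [0, -0.122, 0]], [0, [0, 0, 0], [0, -0.122, 0]], [0, [0, 0, 0], [0, -0.122, 0]], [0, [0, 0, 0], [0, -0.122, 0]], [0, [0, 0, 0], [0, -0.122, 0]], [0, [0, 0, 0], [0, 0, 0]], [0, [0, 0, 0], [0, 0, 0]]]' | python3 steer.py
python3 - <<'E'
from w import *
s,c,im=shot("w6");o=np.array([.6422,.0101]);h=np.radians(-6.4);e=np.array([np.cos(h),np.sin(h)]);d=s["ee_pos"][:2]-o
print(s["time"],s["ee_pos"],"loader",d@e,d@[-e[1],e[0]],s["contact_force"],s["q"])
tcp=o-e*.155;print(goal(s,[*tcp,.0775],np.radians(83.6),-.61))
E
```

```text
time: 12.52
ee_pos: [0.512, 0.0141, 0.0871]
orientation: [0.152, 0.06, 0.986, -0.033]
contact_force: [0.5, -0.5, -0.7]
opening: -0.0001
grasp_force: 0.0
12.5167 [0.51199844 0.01406857 0.08709101] loader -0.1298325028830633 -0.010569593487106795 [ 0.48088381 -0.47356782 -0.66544559] [ 0.03786236  0.67728023 -0.32643405  2.20712254  1.59304557  0.34052766
 -0.285879  ]
(array([0.02690883, 0.01058725, 0.00096524]), array([-0.04938803, -0.30116273,  0.0058678 ]))
```

View pics/w6.png

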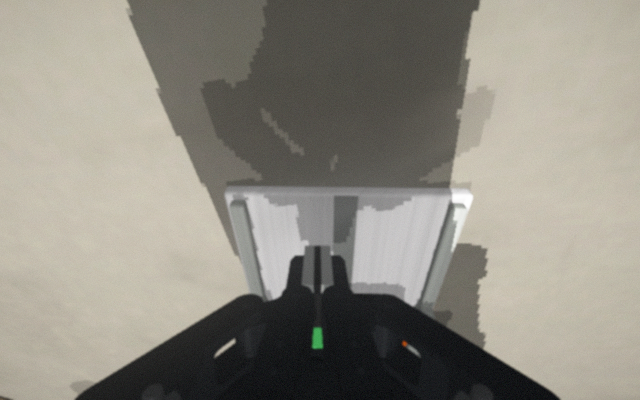

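The wrist only tilted halfway this close to the base, because it is near its range end there. I'll go upright again, push on upright as far as the hood allows, and tilt farther out.

```bash
echo '[[0, [0, 0, 0], [0, 0.1, 0]], [0, [0, 0, 0], [0, 0.1, 0]], [0, [0, 0, 0], [0, 0.1, 0]], [0, [0, 0, 0], [0, 0, 0]], [0, [0, 0, 0], [0, 0, 0]]]' | python3 steer.py
cat > l.py <<'E'
from w import *
o=np.array([.6422,.0101]);hd=np.radians(-6.4);e=np.array([np.cos(hd),np.sin(hd)])
def st(x=None,z=None,tilt=0.,y=0.):
    s=ctrl.observe();d=s["ee_pos"][:2]-o
    print(s["time"],"loader",d@e,d@[-e[1],e[0]],s["ee_pos"][2],"F",s["contact_force"].round(1),"q",s["q"].round(2))
    if x is not None: a,b=goal(s,[*(o+e*x+y*np.array([-e[1],e[0]])),z],np.radians(83.6),tilt);print(a.round(4),b.round(3))
E
python3 -c "from l import *;st(-.1,.096)"
```

```text
time: 12.98
ee_pos: [0.5133, 0.0075, 0.0861]
orientation: [0.091, 0.066, 0.993, -0.041]
contact_force: [-0.4, 0.6, 0.4]
opening: -0.0001
grasp_force: 0.0
12.9833 loader -0.12783921966650988 -0.01698602119804911 0.08613755803165041 F [-0.4  0.6  0.4] q [ 0.08  0.69 -0.36  2.13  1.09  0.4   0.23]
[-0.029   0.017  -0.0057] [-0.071  0.187 -0.021]
```

```bash
echo '[[0, [0, 0, 0], [-0.02, 0.05, 0]], [0, [0, 0.003, -0.002], [-0.02, 0.05, -0.01]], [0, [0, 0.003, -0.002], [-0.02, 0.05, 0]], [0, [0, 0.003, -0.002], [0, 0.04, 0]], [0, [0, 0.003, 0], [0, 0, 0]], [0, [0, 0, 0], [0, 0, 0]]]' | python3 steer.py
python3 -c "from l import *;st(-.1,.096)"
```

```text
time: 13.48
ee_pos: [0.5139, 0.02, 0.0914]
orientation: [-0.001, 0.061, 0.998, -0.006]
contact_force: [-0.5, 0.0, -0.0]
opening: -0.0003
grasp_force: 0.0
13.4833 loader -0.12862907367111845 -0.004468428925781908 0.09143669694893836 F [-0.5  0.  -0. ] q [ 0.28  0.76 -0.6   2.    0.75  0.62  0.62]
[-0.0286  0.0047 -0.0046] [-0.012 -0.001 -0.01 ]
```

```bash
echo '[[0, [-0.008, 0.002, -0.002], [-0.012, 0, -0.01]], [0, [-0.01, 0.002, -0.0025], [0, 0, 0]], [0, [-0.01, 0.0005, 0], [0, 0, 0]], [0, [0, 0, 0], [0, 0, 0]]]' | python3 steer.py
python3 -c "from l import *;st(-.03,.096)"
```

```text
time: 13.82
ee_pos: [0.5432, 0.0212, 0.096]
orientation: [-0.0, 0.055, 0.998, -0.0]
contact_force: [-0.5, 0.4, 0.5]
opening: -0.0002
grasp_force: 0.0
13.8167 loader -0.09966105330200394 2.2075663693105554e-05 0.09602550931428078 F [-0.5  0.4  0.5] q [ 0.29  0.78 -0.62  1.93  0.72  0.67  0.68]
[-0.0697 -0.0001  0.    ] [-0.001 -0.     0.001]
```

```bash
echo '[[0, [-0.01, 0, 0], [0, 0, 0]], [0, [-0.006, 0, 0], [0, 0, 0]], [0, [-0.005, 0, 0], [0, 0, 0]], [0, [-0.005, 0, 0], [0, 0, 0]], [0, [-0.005, 0, 0], [0, 0, 0]], [0, [-0.005, 0, 0], [0, 0, 0]]]' | python3 steer.py
echo '[[0, [-0.005, 0, 0], [0, 0, 0]], [0, [-0.005, 0, 0], [0, 0, 0]], [0, [-0.005, 0, 0], [0, 0, 0]], [0, [-0.005, 0, 0], [0, 0, 0]], [0, [-0.005, 0, 0], [0, 0, 0]]]' | python3 steer.py
echo '[[0, [-0.005, 0, 0], [0, 0, 0]], [0, [-0.003, 0, 0], [0, 0, 0]], [0, [0, 0, 0], [0, 0, 0]]]' | python3 steer.py
python3 -c "from l import *;st(-.03,.096)"
```

```text
time: 14.32
ee_pos: [0.5778, 0.0173, 0.0959]
orientation: [-0.002, 0.055, 0.998, 0.0]
contact_force: [-1.9, 0.9, 0.8]
opening: 0.0
grasp_force: 0.9
time: 14.73
ee_pos: [0.603, 0.0144, 0.0959]
orientation: [-0.002, 0.055, 0.998, 0.0]
contact_force: [-1.8, -0.2, 0.7]
opening: 0.0
grasp_force: 1.0
time: 14.98
ee_pos: [0.6112, 0.0136, 0.0958]
orientation: [-0.002, 0.055, 0.998, 0.0]
contact_force: [-0.5, 0.7, 0.8]
opening: 0.0003
grasp_force: 0.0
14.9833 loader -0.031206608180223493 -1.712354952240541e-05 0.09584571733065389 F [-0.5  0.7  0.8] q [ 0.3   0.86 -0.63  1.74  0.69  0.78  0.78]
[-0.0012  0.     -0.0002] [ 0.001 -0.003  0.001]
```

```bash
echo '[[0, [0.012, 0, 0], [0, 0, 0]], [0, [0.004, 0, 0], [0, -0.05, 0]], [0, [0.004, 0, 0], [0, -0.05, 0]], [0, [0.004, 0, 0], [0, -0.05, 0]], [0, [0.004, 0, 0], [0, -0.05, 0]], [0, [0.004, 0, 0], [0, -0.05, 0]], [0, [0, 0, 0], [0, 0, 0]]]' | python3 steer.py
python3 -c "from l import *;st(-.08,.086,-.54)"
```

```text
time: 15.57
ee_pos: [0.5774, 0.0178, 0.0942]
orientation: [0.123, 0.054, 0.991, -0.007]
contact_force: [0.7, 1.0, 0.1]
opening: 0.0002
grasp_force: 0.0
15.5667 loader -0.06523289832607004 0.00040838252762672063 0.09416150824168393 F [0.7 1.  0.1] q [ 0.13  0.72 -0.39  2.01  1.02  0.37  0.37]
[ 0.0163 -0.0004  0.0043] [ 0.001 -0.292  0.003]
```

```bash
echo '[[0, [0, 0, -0.02], [0, 0, 0]], [0, [0, 0, -0.03], [0, 0, 0]], [0, [0, 0, -0.03], [0, 0, 0]], [0, [0, 0, -0.03], [0, 0, 0]], [0, [0, 0, -0.02], [0, -0.08, 0]], [0, [0, 0, 0], [0, -0.1, 0]], [0, [0, 0, 0], [0, -0.1, 0]], [0, [0, 0, 0], [0, -0.1, 0]], [0, [0, 0, 0], [0, -0.1, 0]], [0, [0, 0, 0], [0, -0.1, 0]], [0, [0, 0, 0], [0, -0.1, 0]], [0, [0, 0, 0], [0, 0, 0]]]' | python3 steer.py
python3 -c "from l import *;st(-.10,.2,-.6)"
```

```text
time: 16.57
ee_pos: [0.5506, 0.0091, 0.2174]
orientation: [0.303, 0.058, 0.95, -0.042]
contact_force: [-0.8, 0.3, -0.4]
opening: -0.0001
grasp_force: 0.0
16.5667 loader -0.09094888654177259 -0.011168856730165223 0.21744925600068812 F [-0.8  0.3 -0.4] q [ 0.03  0.44 -0.34  2.25  1.85  0.4  -0.54]
[0.0174 0.0117 0.0084] [-0.05   0.02   0.006]
```

```bash
python3 -c "from l import *;st(-.105,.10,-.6)"
```

```text
16.5667 loader -0.09094888654177259 -0.011168856730165223 0.21744925600068812 F [-0.8  0.3 -0.4] q [ 0.03  0.44 -0.34  2.25  1.85  0.4  -0.54]
[0.0796 0.016  0.0867] [-0.05   0.02   0.006]
```

```bash
echo '[[0, [0.008, 0.002, 0.009], [-0.01, 0, 0]], [0, [0.012, 0.002, 0.013], [-0.01, 0, 0]], [0, [0.012, 0.002, 0.013], [-0.01, 0, 0]], [0, [0.012, 0.002, 0.013], [-0.01, 0, 0]], [0, [0.012, 0.002, 0.013], [-0.01, 0, 0]], [0, [0.012, 0.002, 0.013], [0, 0, 0]], [0, [0.012, 0.002, 0.013], [0, 0, 0]], [0, [0, 0, 0], [0, 0, 0]]]' | python3 steer.py
python3 -c "from l import *;st(-.105,.10,-.6)"
```

```text
time: 17.23
ee_pos: [0.536, 0.0214, 0.097]
orientation: [0.3, 0.051, 0.952, -0.019]
contact_force: [-1.2, -0.4, -1.6]
opening: -0.0001
grasp_force: 0.0
17.2333 loader -0.10675234554117739 -0.0006382296124572556 0.09703083098354892 F [-1.2 -0.4 -1.6] q [ 0.17  0.75 -0.53  2.31  2.3   0.68 -0.93]
[-0.0031  0.0006 -0.0014] [-0.004  0.011  0.005]
```

```bash
echo '[[0, [0.003, 0, 0.006], [0, 0, 0]], [0, [0.002, 0.0005, 0.008], [0, 0, 0]], [0, [-0.002, 0, 0.008], [0, 0.01, 0.005]], [0, [-0.003, 0, 0.003], [0, 0, 0]], [0, [0, 0, 0], [0, 0, 0]]]' | python3 steer.py
python3 -c "from l import *;st(-.075,.078,-.6)"
```

```text
time: 17.65
ee_pos: [0.5525, 0.0209, 0.0798]
orientation: [0.299, 0.054, 0.953, -0.017]
contact_force: [-1.3, -0.2, -0.1]
opening: -0.0003
grasp_force: 0.0
17.65 loader -0.09032352977246237 0.0006878847199581813 0.07984147168126693 F [-1.3 -0.2 -0.1] q [ 0.17  0.79 -0.52  2.27  2.32  0.68 -0.92]
[-0.0115 -0.0007  0.0103] [-0.001  0.007 -0.001]
```

```bash
echo '[[0, [-0.0036, -0.0004, 0.0037], [0, 0.004, 0]], [0, [-0.0036, -0.0003, 0.0037], [0, 0.003, 0]], [0, [-0.0041, 0, 0.0028], [0, 0, 0]], [0, [-0.0041, 0, 0.0028], [0, 0, 0]], [0, [-0.0041, 0, 0.0028], [0, 0, 0]], [0, [-0.0041, 0, 0.0028], [0, 0, 0]]]' | python3 steer.py
python3 -c "from l import *;st(-.032,.078,-.6)"
```

```text
time: 18.15
ee_pos: [0.5812, 0.0171, 0.0776]
orientation: [0.295, 0.053, 0.954, -0.016]
contact_force: [-3.5, 1.5, 2.4]
opening: 0.0
grasp_force: 1.7
18.15 loader -0.061407481433873805 0.0002027270309859575 0.07757907898594449 F [-3.5  1.5  2.4] q [ 0.16  0.8  -0.48  2.19  2.29  0.61 -0.87]
[-0.0245 -0.0002  0.0162] [ 0.    -0.001 -0.   ]
```

```bash
echo '[[0, [-0.0041, 0, 0.0027], [0, 0, 0]], [0, [-0.0041, 0, 0.0027], [0, 0, 0]], [0, [-0.0041, 0, 0.0027], [0, 0, 0]]]' | python3 steer.py
echo '[[0, [-0.0033, 0, 0.0022], [0, 0, 0]], [0, [-0.0025, 0, 0.0017], [0, 0, 0]], [0, [-0.0017, 0, 0.0011], [0, 0, 0]]]' | python3 steer.py
python3 -c "from l import *;st(-.032,.078,-.6)"
```

```text
time: 18.4
ee_pos: [0.5959, 0.0154, 0.0777]
orientation: [0.295, 0.053, 0.954, -0.016]
contact_force: [-1.8, -0.0, -0.5]
opening: 0.0002
grasp_force: 0.7
time: 18.65
ee_pos: [0.6048, 0.0144, 0.0778]
orientation: [0.295, 0.053, 0.954, -0.016]
contact_force: [-1.2, -0.4, -0.7]
opening: 0.0002
grasp_force: 0.6
18.65 loader -0.03766166344326464 0.0001098628678458894 0.077798721877916 F [-1.2 -0.4 -0.7] q [ 0.15  0.81 -0.45  2.14  2.27  0.56 -0.83]
[-0.0048 -0.0001  0.003 ] [ 0.    -0.001 -0.   ]
```

```bash
for i in 1; do echo '[[0, [-0.0017, 0, 0.0011], [0, 0, 0]], [0, [-0.0012, 0, 0.0008], [0, 0, 0]]]' | python3 steer.py; echo '[[0, [-0.0012, 0, 0.0008], [0, 0, 0]], [0, [0, 0, 0], [0, 0, 0]]]' | python3 steer.py; done;  python3 -c "from l import *;st(-.032,.078,-.6)"
```

```text
time: 18.82
ee_pos: [0.608, 0.0141, 0.0779]
orientation: [0.295, 0.053, 0.954, -0.016]
contact_force: [-1.6, 0.9, -0.7]
opening: 0.0002
grasp_force: 0.6
time: 18.98
ee_pos: [0.6095, 0.0139, 0.078]
orientation: [0.295, 0.053, 0.954, -0.016]
contact_force: [0.4, 0.5, -0.4]
opening: -0.0001
grasp_force: 0.1
18.9833 loader -0.032888558342244766 0.00012647233352780724 0.07798784191604413 F [ 0.4  0.5 -0.4] q [ 0.15  0.81 -0.44  2.13  2.26  0.55 -0.82]
[-0.0007 -0.0001  0.0005] [ 0. -0. -0.]
```

```bash
echo '[[0, [-0.0008, 0, 0.0006], [0, 0, 0]], [0, [-0.0008, 0, 0.0006], [0, 0, 0]]]' | python3 steer.py | grep -E 'pos|force'; echo '[[0, [-0.0008, 0, 0.0006], [0, 0, 0]]]' | python3 steer.py | grep -E 'pos|force'
```

```text
ee_pos: [0.6113, 0.0137, 0.0779]
contact_force: [-3.2, 0.7, 2.5]
grasp_force: 1.5
ee_pos: [0.6123, 0.0136, 0.0778]
contact_force: [-4.6, 0.9, 3.6]
grasp_force: 2.5
```

```bash
echo '[[0, [-0.0008, 0, 0.0006], [0, 0, 0]]]' | python3 steer.py | grep -E 'pos|force'; echo '[[0, [-0.0008, 0, 0.0006], [0, 0, 0]]]' | python3 steer.py | grep -E 'pos|force'
```

```text
ee_pos: [0.6127, 0.0137, 0.0776]
contact_force: [-17.1, 0.1, 12.5]
grasp_force: 8.9
ee_pos: [0.6129, 0.0137, 0.0773]
contact_force: [-24.6, 1.3, 15.7]
grasp_force: 12.1
```

```bash
echo '[[0, [0.005, 0, -0.0035], [0, 0, 0]], [0, [0.014, 0, -0.0095], [0, 0, 0]], [0, [0.014, 0, -0.0095], [0, 0, 0]], [0, [0.005, 0, -0.02], [0, 0, 0]], [0, [0, 0, -0.025], [0, 0, 0]], [0, [0, 0, -0.025], [0, 0, 0]], [0, [0, 0, 0], [0, 0, 0]]]' | python3 steer.py
python3 - <<'E'
from l import *
s,c,im=shot("w7");st()
cv2.imwrite("pics/w7v.png",im[...,::-1])
E
```

```text
time: 19.98
ee_pos: [0.5301, 0.023, 0.1354]
orientation: [0.296, 0.053, 0.954, -0.016]
contact_force: [2.1, 0.6, 1.8]
opening: -0.0
grasp_force: 0.0
20.0333 loader -0.11168913424866575 0.0002578277651450762 0.1344913805184718 F [ 0.  -0.1 -0.8] q [ 0.15  0.64 -0.51  2.32  2.21  0.58 -0.88]
```

View pics/w7v.png

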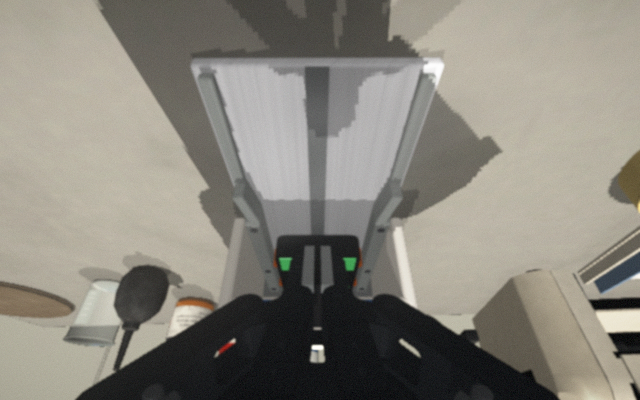

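The cassette is under the hood and square in the guides. Its rear bottom edge is at row 236, columns 277–360, and the track's near edge is at about row 63. I'll check its depth.

Run:
```python
from l import *
s,c,im=load("w7")
def lo(uv,z): d=plane(c,uv,z)[:2]-o; return (d@e).round(4),(d@[-e[1],e[0]]).round(4)
g=im.astype(int).sum(2)//3
for col in(295,310,325,340):
    print(col,g[228:258,col].tolist(),[ (r,lo((col,r),.008)) for r in(236,)])
for col in(230,400): print(col,g[50:70,col].tolist(),lo((col,60),.008))
for r in(238,244): print(r,g[r,268:284].tolist(),g[r,352:368].tolist())
print(lo((278,238),.009),lo((360,238),.009))
sl=blobs(im,(40,70,40),(90,255,255),(270,250,370,280),20)[:2];print([ (b[1],lo((b[2][0]),.03)) for b in sl])
```

```text
295 [126, 129, 131, 130, 129, 120, 106, 75, 51, 45, 44, 44, 41, 36, 42, 35, 39, 38, 35, 32, 35, 35, 33, 32, 33, 31, 30, 36, 34, 33] [(236, (np.float64(0.0233), np.float64(-0.0207)))]
310 [112, 115, 109, 116, 113, 104, 89, 64, 45, 39, 37, 35, 34, 34, 39, 36, 41, 56, 73, 90, 87, 88, 91, 86, 88, 93, 85, 94, 87, 89] [(236, (np.float64(0.0233), np.float64(-0.0067)))]
325 [126, 124, 124, 124, 117, 112, 96, 67, 42, 37, 35, 31, 30, 38, 33, 27, 34, 51, 76, 84, 86, 93, 87, 90, 88, 91, 90, 88, 88, 89] [(236, (np.float64(0.0234), np.float64(0.0072)))]
340 [130, 130, 132, 130, 128, 121, 99, 63, 42, 32, 35, 32, 35, 34, 38, 30, 33, 28, 32, 29, 30, 33, 32, 33, 29, 28, 32, 27, 28, 36] [(236, (np.float64(0.0234), np.float64(0.0212)))]
230 [90, 80, 74, 69, 77, 75, 74, 93, 108, 127, 133, 134, 136, 141, 151, 163, 171, 176, 179, 182] (np.float64(-0.1465), np.float64(-0.0416))
400 [80, 77, 81, 79, 81, 79, 84, 105, 123, 141, 143, 142, 145, 147, 151, 151, 146, 144, 144, 148] (np.float64(-0.1465), np.float64(0.0392))
238 [87, 89, 105, 115, 123, 126, 126, 126, 113, 92, 65, 51, 49, 53, 45, 49] [30, 38, 30, 37, 50, 66, 99, 122, 128, 127, 130, 121, 107, 90, 81, 81]
244 [83, 82, 87, 84, 107, 124, 126, 113, 84, 55, 42, 41, 40, 39, 40, 43] [31, 30, 32, 29, 33, 38, 61, 92, 120, 124, 113, 96, 83, 76, 76, 82]
(np.float64(0.0253), np.float64(-0.0366)) (np.float64(0.0254), np.float64(0.04))
[([349.6, 263.2], (np.float64(0.0355), np.float64(0.0297))), ([284.8, 263.2], (np.float64(0.0354), np.float64(-0.0296)))]
```

Rear end is at x≈0.02, square, y≈+1 mm, so it is home. Next I go up and upright, then to the keys.

```bash
echo '[[0, [0, 0.005, -0.02], [0, 0, 0]], [0, [0, 0.01, -0.03], [0, 0, 0]], [0, [-0.01, 0.02, -0.03], [0, 0.05, 0]], [0, [-0.01, 0.025, -0.015], [0, 0.08, 0]], [0, [0, 0.025, 0], [0, 0.08, 0]], [0, [0, 0.025, 0], [0, 0.08, 0]], [0, [0, 0.025, 0], [0, 0.08, 0]], [0, [0, 0.025, 0], [0, 0.08, 0]], [0, [0, 0.025, 0], [0, 0.08, 0]], [0, [0, 0.02, 0], [0, 0.07, 0]], [0, [0, 0, 0], [0, 0, 0]]]' | python3 steer.py
cat > k.py <<'E'
import sys
from w import *
x,y,z=map(float,sys.argv[1:4]);s=ctrl.observe();a,b=goal(s,[x,y,z],np.radians(83.6));print(s["time"],s["ee_pos"].round(4),s["contact_force"].round(1),s["q"].round(2),a.round(4),b.round(3))
E
python3 k.py .441 .298 .18
```

```text
time: 20.95
ee_pos: [0.5175, 0.1576, 0.1912]
orientation: [0.096, 0.061, 0.993, -0.024]
contact_force: [-1.1, -0.2, -1.0]
opening: -0.0
grasp_force: 0.0
20.95 [0.5175 0.1576 0.1912] [-1.1 -0.2 -1. ] [-0.06  0.55 -0.54  2.01  0.74  0.65  0.33] [ 0.093   0.13   -0.0118] [-0.037  0.195 -0.011]
```

```bash
echo '[[0, [0.015, 0.02, 0], [-0.01, 0.05, 0]], [0, [0.016, 0.022, 0], [-0.01, 0.05, 0]], [0, [0.016, 0.022, 0], [-0.01, 0.05, 0]], [0, [0.016, 0.022, 0], [0, 0.045, 0]], [0, [0.016, 0.022, 0], [0, 0, 0]], [0, [0.013, 0.02, 0], [0, 0, 0]], [0, [0, 0, 0], [0, 0, 0]], [0, [0, 0, 0], [0, 0, 0]]]' | python3 steer.py
python3 - <<'E'
from w import *
s,c,im=shot("w8")
for n,lo,hi in(("b",(95,120,80),(125,255,255)),("g",(45,100,60),(80,255,255)),("r",(0,150,100),(8,255,255))):
    for b in blobs(im,lo,hi,None,300)[:2]:print(n,b,plane(c,b[1],.056))
E
python3 k.py .441 .298 .135
```

```text
time: 21.62
ee_pos: [0.4409, 0.2927, 0.1803]
orientation: [0.002, 0.061, 0.998, -0.005]
contact_force: [-0.6, -0.5, -0.4]
opening: 0.0
grasp_force: 0.0
b (1637, [326.6, 216.0], ((326.5, 215.5), (45.0, 45.0), 90.0)) [0.43794324 0.2980218  0.056     ]
g (1734, [409.6, 222.1], ((409.00006103515625, 222.00001525878906), (46.66904067993164, 45.25482940673828), 45.0)) [0.44945852 0.35552096 0.056     ]
r (1644, [241.5, 209.1], ((241.5, 208.5), (45.0, 45.0), 90.0)) [0.42576942 0.23970707 0.056     ]
21.6667 [0.4414 0.2917 0.1804] [ 0.5  0.2 -0. ] [-0.22  0.62 -0.66  1.93  0.55  0.78  0.25] [0.0014 0.0067 0.0453] [-0.011  0.005 -0.012]
```

View pics/w8.png

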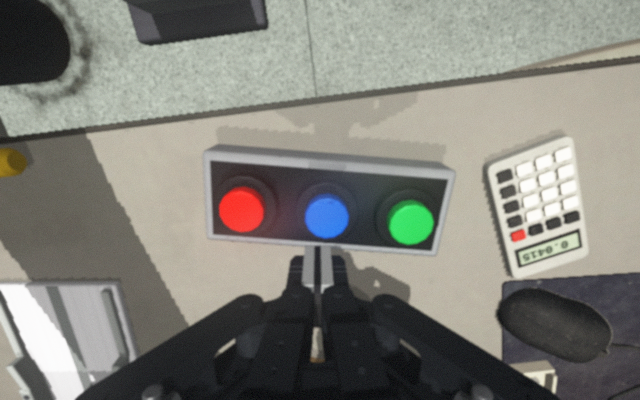

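The view shows the keys at red (241,209), blue (327,216) and green (410,222). That puts blue at about (0.439, 0.298). Pressing it now.

```bash
echo '[[0, [0.001, 0.003, 0.015], [-0.011, 0.005, 0]], [0, [0.001, 0.0037, 0.015], [0, 0, 0]], [0, [0.0008, 0, 0.013], [0, 0, 0]], [0, [0, 0, 0], [0, 0, 0]], [0, [0, 0, 0], [0, 0, 0]]]' | python3 steer.py; python3 k.py .4395 .298 .125
```

```text
time: 22.08
ee_pos: [0.4394, 0.2982, 0.1374]
orientation: [-0.0, 0.062, 0.998, 0.0]
contact_force: [0.2, 0.4, 0.4]
opening: 0.0004
grasp_force: 0.0
22.0833 [0.4394 0.2982 0.1374] [0.2 0.4 0.4] [-0.26  0.69 -0.62  1.95  0.61  0.7   0.19] [-0.0002 -0.0001  0.0124] [-0.    -0.001 -0.012]
```

```bash
echo '[[0, [0, 0, 0.006], [0, 0, 0]], [0, [0, 0, 0.004], [0, 0, 0]], [0, [0, 0, 0.002], [0, 0, 0]], [0, [0, 0, 0], [0, 0, 0]]]' | python3 steer.py | grep -E "pos|force"; echo '[[0, [0, 0, 0.001], [0, 0, 0]], [0, [0, 0, 0], [0, 0, 0]]]' | python3 steer.py | grep -E "pos|force"
```

```text
ee_pos: [0.4396, 0.2988, 0.1258]
contact_force: [1.5, -1.3, 2.7]
grasp_force: 1.3
ee_pos: [0.4395, 0.2989, 0.125]
contact_force: [1.8, -1.7, 3.4]
grasp_force: 1.5
```

```bash
echo '[[0, [0, 0, 0.001], [0, 0, 0]], [0, [0, 0, 0], [0, 0, 0]]]' | python3 steer.py | grep -E "pos|force"; echo '[[0, [0, 0, 0.001], [0, 0, 0]], [0, [0, 0, 0], [0, 0, 0]]]' | python3 steer.py | grep -E "pos|force"
```

```text
ee_pos: [0.4395, 0.2989, 0.1239]
contact_force: [2.6, -1.5, 3.3]
grasp_force: 1.7
ee_pos: [0.4395, 0.2989, 0.1231]
contact_force: [1.1, -2.1, 9.7]
grasp_force: 4.8
```

```bash
echo '[[0, [0, 0, -0.008], [0, 0, 0]], [0, [0, 0, -0.015], [0, 0, 0]], [0, [0, 0, -0.007], [0, 0, 0]], [0, [-0.002, 0.02, 0], [0, 0, 0]], [0, [-0.001, 0.02, 0], [0, 0, 0]], [0, [-0.001, 0.017, 0], [0, 0, 0]], [0, [0, 0, 0], [0, 0, 0]], [0, [0, 0, 0], [0, 0, 0]]]' | python3 steer.py | grep -E "pos|force"; python3 k.py .4505 .3555 .135
```

```text
ee_pos: [0.4498, 0.3555, 0.1529]
contact_force: [0.4, -0.2, -0.4]
grasp_force: 0.0
23.5833 [0.4498 0.3555 0.1529] [ 0.4 -0.2 -0.4] [-0.33  0.72 -0.63  1.83  0.58  0.79  0.18] [-0.0007  0.      0.0179] [ 0.002 -0.    -0.011]
```

```bash
echo '[[0, [0, 0, 0.01], [0, 0, 0]], [0, [0, 0, 0.01], [0, 0, 0]], [0, [0, 0, 0.005], [0, 0, 0]], [0, [0, 0, 0.002], [0, 0, 0]], [0, [0, 0, 0], [0, 0, 0]]]' | python3 steer.py | grep -E "pos|force"; echo '[[0, [0, 0, 0.002], [0, 0, 0]], [0, [0, 0, 0], [0, 0, 0]]]' | python3 steer.py | grep -E "pos|force"
```

```text
ee_pos: [0.4501, 0.3543, 0.1252]
contact_force: [0.3, -2.7, 3.0]
grasp_force: 1.4
ee_pos: [0.4503, 0.3548, 0.1239]
contact_force: [-0.3, -2.3, 3.3]
grasp_force: 1.7
```

```bash
echo '[[0, [0, 0, 0.001], [0, 0, 0]], [0, [0, 0, 0], [0, 0, 0]]]' | python3 steer.py | grep -E "pos|force"; echo '[[0, [0, 0, 0.0005], [0, 0, 0]], [0, [0, 0, 0], [0, 0, 0]]]' | python3 steer.py | grep -E "pos|force"
```

```text
ee_pos: [0.4503, 0.355, 0.1232]
contact_force: [-1.4, -2.5, 6.4]
grasp_force: 3.1
ee_pos: [0.4504, 0.355, 0.123]
contact_force: [-2.2, -4.7, 12.0]
grasp_force: 6.5
```

```bash
echo '[[0, [0, 0, -0.008], [0, 0, 0]], [0, [0, 0, -0.02], [0, 0, 0]], [0, [0, 0, -0.03], [0, 0, 0]], [0, [0, 0, -0.03], [0, 0, 0]], [0, [0, 0, 0], [0, 0, 0]], [0, [0, 0, 0], [0, 0, 0]], [0, [0, 0, 0], [0, 0, 0]]]' | python3 steer.py; python3 -c "
from plant import ctrl
print(ctrl.hand_in())"
```

```text
time: 25.08
ee_pos: [0.4502, 0.3548, 0.2104]
orientation: [0.0, 0.062, 0.998, 0.001]
contact_force: [0.3, -0.6, -0.1]
opening: -0.0
grasp_force: 0.0
the job is handed in; nothing more can be done
None
```

The cassette was slid home against the end stop, then the blue key and the green key were each pressed to the bottom and let up, and the job was handed in at about 25 s; it returned no verdict, and I took no picture after the presses.

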